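# Fit the pouring spout to the juice tap's quick coupling

### The arm

A 6-joint arm with a two-finger parallel gripper is mounted at the origin on a cart in front of the work surface, level with it; the furniture and walls round the work are solid. World frame = base frame: x ahead of the robot, y to its left, z up, the work surface at z = 0. Lengths are in mm, angles in rad, forces in N, time in s.
With the tool pointing down it reaches from about 275 to 975 mm from the base axis. Payload 8.4 kg.
Tool frame: the origin (TCP) lies on the centre line of the jaws, within the pads' length; the fingertips stand 14 mm ahead of it and the grasp point (between the pads) lies 5 mm behind it; z points along the fingers, y is the direction in which the jaws open and shut (so a half turn about z gives the same grasp; the last joint's range is limited). The gripper opens to 92 mm and grips with 3 to 60 N. Pads are 20 mm wide; open, the fingers measure 128 mm over their backs; the gripper's body (75 mm by 189 mm) begins 69 mm behind the grasp point.
Start: joints at [1.27, 0.353, 1.633, -0, 1.155, -0.002], TCP at [183.982, 597.309, 228.583] pointing down, gripper open.
Joint ranges: [-2.63, 2.63], [-0.92, 2.1], [0.06, 2.66], [-1.3, 4.44], [0, 2.69], [-3.02, 3.02]. Speed limits (rad/s): [2.22, 2.22, 2.79, 3.14, 3.14, 3.14].

### API

Orientations are given as a rotation vector (axis times angle).
In Python, from workcell import env gives the robot as it stands. The module is installed in compiled form; this text tells all that it offers.
- The arm moves only by the tool jog_arm, never from a script. Its argument "rows" is a list of rows, each an object of numbers: "x", "y", "z": the shift along the tool's x, y, z in units of 30 mm (1.0 is 30 mm); "turn": the turn about the tool's z in units of 5 degrees (1.0 is 5 degrees); "jaw": the closure, from 0 (fully open) to 1 (shut). A call has exactly 5 rows; each row is the pose to reach, as a shift and turn from the pose commanded when the call began, along the tool's axes at that moment; what a row does not reach only later rows make up. A row lasts 1/8 s, in which the tool goes at most 62.5 mm and 10.7 degrees, less where a joint would pass 70% of its speed; a pose out of reach is approached as far as the arm can. A call with a gripper value outside its range is refused whole. The fingers move at their own pace and stop on an object; the grip force is fixed at half the most. Time passes only in rows, so rows that repeat a pose let the fingers close, or fill a call up. It gives the time, the measured TCP pose, the force and the opening at its end, in the units of the state.
- env.get_obs(): the state, without advancing time (a new reading comes with each control period).
- env.read_camera(name): name is "side" or "top" or "wrist"; returns a dict with "frame" (400x640x3 uint8, red, green, blue), "intrinsics" (3x3 intrinsics, pixels), "world_from_camera" (4x4, takes a point from camera to world coordinates); the wrist camera has in their place "tool_from_camera" (4x4, takes a point from camera to tool coordinates, whose origin is the TCP and whose axes are the flange's). Camera axes: x right, y down, z forward; pixel columns grow to the right and rows downward; lengths in mm; the calibration is good to about 2 mm. The wrist camera is an equidistant fisheye: a pixel r from the principal point sees the ray r / f radians off the axis. A picture is of the moment at which its call begins: read the wrist's pose just before it. There is no depth.
- env.job_done(): hands the job in, once; it reports no verdict.
The state is a dict: "time_s": time; "joint_positions": joint angles; "qd": joint speeds; "joint_efforts": joint torques, N m; "tool_pos": TCP position; "tool_rot": TCP orientation; "ft_force": force on the tool from outside, world axes, zero at the start; "wrist_torque": the same for the moment, N m; "finger_gap": opening from 0.0 (shut) to 1.0 (fully open).
Only numpy, scipy, OpenCV 4.12 (cv2) and the standard library are available. Lean on these libraries where they do the work, as an engineer would, in place of code of your own. Each camera call takes 0.05 s, during which the arm holds its last target. There are 200 camera calls.

### The job

Fit the pouring spout to the quick coupling of the juice tap block: first pull the coupling's sleeve fully back so that it stays back by itself when you let go, then draw the spout out of its holder by the nose, lay it down on the open worktop and let go so that you can change your grip. Take it again by its square body and push it nose first into the coupling until it is fully home and the sleeve has sprung forward again; then let go, and leave the two jars where they are.

Things in the scene. Friction and masses are not known exactly. Their poses are not given: they have to be found in the camera images.
- coupler: steel tap block screwed to the worktop (fixed), 145 mm long, 84 wide, 72 high, with a quick coupling looking out of its front. Origin on the worktop right under the coupling's mouth; x: along the coupling's level axis from the mouth into the block (the way the spout is pushed in); z up. Front face of the block at x = 70 mm; the base plate (x from 30 mm) is 6 mm thick.
- coupler_mouth (a point): centre of the coupling's mouth, 45 mm above the worktop, axes as coupler; the seated spout's origin lies here. Fixed tube 30 mm outside, bore 20.4 mm with a funnel 26 mm wide at the mouth. Two dogs at x = 26 to 30 mm bar the bore while the sleeve is forward and clear it when it is over 10 mm back.
- sleeve (a joint): sleeve position, m: 0 = fully forward, + = pulled back to the block, end stop 0.016. Spring: 2.5 N forward at 0, 4.5 N at the stop; riding over a hidden catch takes up to 6 N. Let go beyond about 0.013 it is caught and stays at about 0.0115; short of that it springs forward. The spout trips the catch in its last 2.5 mm (about 10 N); then the sleeve springs forward and locks it.
- sleeve_grip (a point): middle of the sleeve, on its axis, 45 mm above the worktop; moves with the sleeve; axes as coupler. The sleeve is a knurled dark steel ring round the coupling's tube, 42 mm outside, 46 mm long; forward, it covers x = 3 to 49 mm of the coupler.
- holder: black plastic holder screwed to the worktop (fixed): a level tunnel, closed at the rear, 92 mm long, 60 mm wide at the foot, 43 above it, 54 high. x runs out of the tunnel's mouth, z up. Mouth at x = -50 mm, rear at -142; origin on the worktop under the tip of the stored spout. Inside the tunnel is 33 mm wide and reaches from 18 to 49 mm above the worktop.
- spout: loose straight steel pouring spout, about 0.15 kg, 130 mm long. Origin on its axis where the round nose (to +x, 46 mm long) leaves the square body (28 x 28 mm, x = 0 to -60 mm); behind it a tapered outlet to x = -84. Starts level in the holder, nose out along the holder's x, axis 32 mm up, origin 2 mm outside the mouth; free when drawn out 90 mm. Lying on the worktop its origin is 14 mm up.
- spout_tip (a point): end of the spout's nose, on its axis, 46 mm ahead of the spout's origin. The nose is 18 mm across, with a groove 8 mm across at 24.5 to 31.5 mm from the body and a tapered tip. Any flat of the body may be up.
- jar_1: bystander: small glass jar with a screw lid, 60 mm across, 75 mm high, origin at the centre of its underside; leave alone.
- jar_2: bystander: another such jar, 60 mm across, 75 mm high, origin at the centre of its underside; leave alone.
Things that resemble listed ones, but are neither listed nor needed, are in the scene too. There is more than one size of the spout; the job needs the middle-sized.

How it is judged:
By the outcome, as a careful person would: the job done as asked, in the order asked, and still so for the second after the job is handed in, with the robot touching nothing.
It also fails if it takes over 70 s, if anything falls off the work surface, if the arm or the gripper's body presses on something with over 40 N, if the wrist force passes 120 N, or if a joint passes its speed limit or range.

## Working session

There is one attempt and no reset: what is moved stays moved. The work goes in short steps, Python scripts to look and compute and a tool call to move; the robot and the scene stay as the last step left them, time stands still between calls to the robot, and variables do not carry over. Pictures are saved under pics/ and viewed, about 8 in all and at most 12, crops included, and the job is handed in when it is done.

Besides the shell and the picture viewer there is one more tool, called as name(argument=value, ...) on one line, values as JSON. jog_arm: Moves the arm, as the interface text tells. Its arguments: {"type":"object","properties":{"rows":{"type":"array"}},"required":["rows"]}

```bash
mkdir -p pics; cat > h.py <<'E'
import numpy as np, cv2
from workcell import env
from scipy.spatial.transform import Rotation as R
def snap(name,fn=None):
    o=env.get_obs(); c=env.read_camera(name)
    if fn: cv2.imwrite('pics/'+fn,c['frame'][:,:,::-1])
    if 'world_from_camera' in c: T=np.array(c['world_from_camera'])
    else:
        W=np.eye(4); W[:3,:3]=R.from_rotvec(o['tool_rot']).as_matrix(); W[:3,3]=o['tool_pos']; T=W@np.array(c['tool_from_camera'])
    np.savez('cam_%s.npz'%(fn or name),K=c['intrinsics'],T=T,f=c['frame'],w='world_from_camera' not in c)
    return c
def load(fn): 
    d=np.load('cam_%s.npz'%fn); return d['K'],d['T'],bool(d['w']),d['f']
def ray(fn,u,v):
    K,T,w,_=load(fn); x=(u-K[0,2])/K[0,0]; y=(v-K[1,2])/K[1,1]
    if w:
        r=np.hypot(x,y); d=np.array([x/r*np.sin(r),y/r*np.sin(r),np.cos(r)]) if r>0 else np.array([0,0,1.])
    else: d=np.array([x,y,1])
    return T[:3,3],T[:3,:3]@d
def atz(fn,u,v,z):
    p,d=ray(fn,u,v); return p+d*(z-p[2])/d[2]
def proj(fn,P):
    K,T,w,_=load(fn); q=np.linalg.inv(T)@np.append(P,1); 
    if w:
        r=np.hypot(q[0],q[1]); a=np.arctan2(r,q[2]); q=np.array([q[0]/r*a,q[1]/r*a,1])
    else: q=q[:3]/q[2]
    return K[0,0]*q[0]+K[0,2],K[1,1]*q[1]+K[1,2]
def crop(fn,u0,v0,u1,v1,s,out):
    f=load(fn)[3][v0:v1,u0:u1,::-1]; cv2.imwrite('pics/'+out,cv2.resize(f,None,fx=s,fy=s,interpolation=cv2.INTER_CUBIC))
E
python3 - <<'E'
from h import *
np.set_printoptions(precision=3,suppress=True)
for n in('top','side','wrist'):
    c=snap(n,n+'0.png'); print(n,c['intrinsics']); print(load(n+'0.png')[1])
a=load('top0.png')[3];b=load('side0.png')[3]
cv2.imwrite('pics/both.png',np.vstack([a,b])[:,:,::-1][:, :])
print(env.get_obs())
cv2.imwrite('pics/both.png',cv2.resize(np.vstack([a,b])[:,:,::-1],(480,600)))
E
```

```text
top [[394.27    0.    317.499]
 [  0.    394.27  193.497]
 [  0.      0.      1.   ]]
[[  0.017  -0.999   0.029 578.909]
 [ -1.     -0.017   0.002 -51.148]
 [ -0.001  -0.029  -1.    918.433]
 [  0.      0.      0.      1.   ]]
side [[432.597   0.    320.053]
 [  0.    432.597 203.057]
 [  0.      0.      1.   ]]
[[   0.903   -0.238    0.357  279.917]
 [  -0.429   -0.525    0.735 -757.769]
 [   0.013   -0.817   -0.576  635.34 ]
 [   0.       0.       0.       1.   ]]
wrist [[309.707   0.    326.313]
 [  0.    309.707 200.396]
 [  0.      0.      1.   ]]
[[  0.294   0.913   0.282 103.955]
 [  0.956  -0.28   -0.088 622.324]
 [ -0.002   0.296  -0.955 384.879]
 [  0.      0.      0.      1.   ]]
{'time_s': 0.15, 'joint_positions': array([ 1.27 ,  0.353,  1.634, -0.   ,  1.155, -0.002]), 'qd': array([-0.002, -0.002, -0.002, -0.001,  0.001, -0.   ]), 'joint_efforts': array([  0.001, -59.421, -33.447,   0.07 ,   0.02 ,  -0.   ]), 'tool_pos': array([183.862, 596.966, 228.034]), 'tool_rot': array([-0.468, -3.106,  0.002]), 'ft_force': array([-0.354, -0.291,  0.377]), 'wrist_torque': array([-0.015,  0.002, -0.037]), 'finger_gap': 0.9995746332596681}
```

View pics/top0.png

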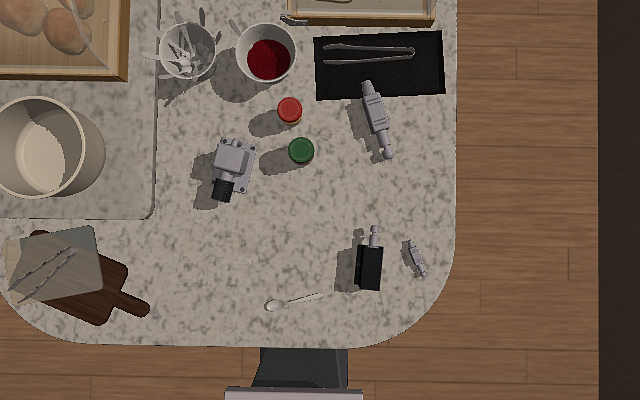

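View pics/side0.png

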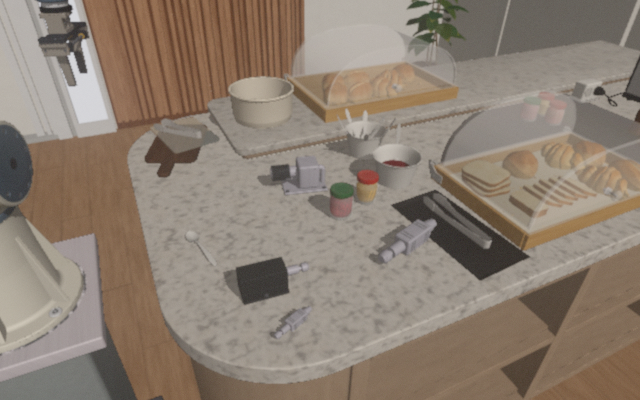

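The top picture shows the tap block at about (233,165) with its mouth towards the robot, the sleeve at (223,190), and the holder at (369,268) with the nose end at (374,228). The small spout is at (416,258), the large one at (378,120), and the jars are at (289,110) and (301,151). I'll enlarge the coupler and the holder.

```bash
python3 - <<'E'
from h import *
crop('top0.png',195,130,265,210,5.7,'a.png');crop('top0.png',340,218,410,298,5.7,'b.png')
cv2.imwrite('pics/ab.png',np.hstack([cv2.imread('pics/a.png'),cv2.imread('pics/b.png')]))
crop('side0.png',265,145,335,205,5.7,'a.png');crop('side0.png',232,250,317,310,5.7*70/85,'b.png')
a=cv2.imread('pics/a.png');b=cv2.imread('pics/b.png');h=max(a.shape[0],b.shape[0])
f=lambda i:cv2.copyMakeBorder(i,0,h-i.shape[0],0,0,cv2.BORDER_CONSTANT)
cv2.imwrite('pics/cd.png',np.hstack([f(a),f(b)]))
E
```

```text
(no output)
```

View pics/ab.png

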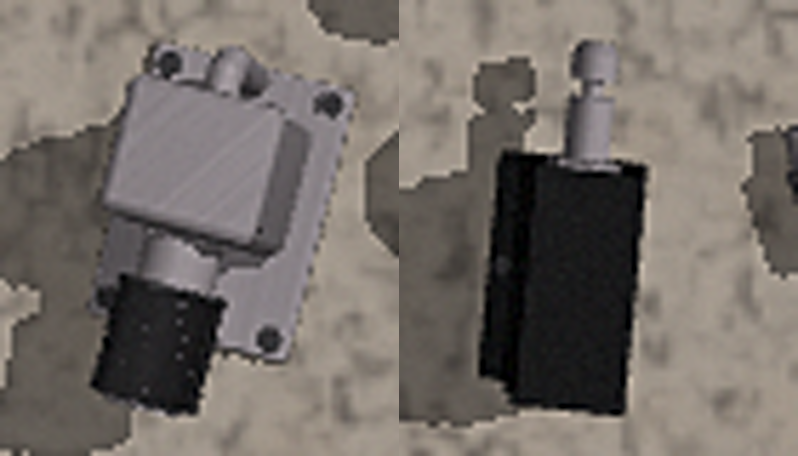

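View pics/cd.png

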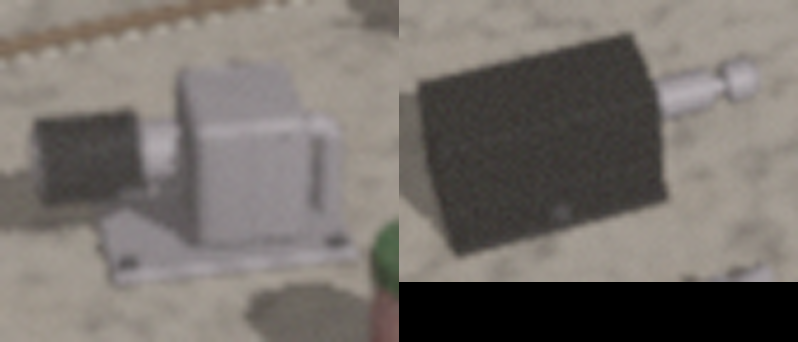

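```bash
cat > fit.py <<'E'
from h import *
from scipy.optimize import least_squares
A=lambda x,y:('top0.png',195+x/5.7,130+y/5.7)
B=lambda x,y:('top0.png',340+(x-399)/5.7,218+y/5.7)
C=lambda x,y:('side0.png',265+x/5.7,145+y/5.7)
D=lambda x,y:('side0.png',232+(x-399)/4.694,250+y/4.694)
def fit(obs,x0):
    def P(p,q): 
        c,s=np.cos(p[2]),np.sin(p[2]); return np.array([p[0]+c*q[0]-s*q[1],p[1]+s*q[0]+c*q[1],q[2]])
    f=lambda p:np.concatenate([np.array(proj(o[0],P(p,q)))-o[1:] for o,q in obs])
    r=least_squares(f,x0,loss='soft_l1'); print(r.x.round(2),np.degrees(r.x[2]).round(2)); print(r.fun.reshape(-1,2).round(1).tolist()); return r.x
if __name__=='__main__':
    fit([(A(157,42),(145,42,6)),(A(355,98),(145,-42,6)),(A(285,360),(30,-42,6)),(A(92,305),(30,42,6)),
     (A(144,400),(3,0,45)),(A(173,286),(49,0,45)),(C(112,278),(30,-42,3)),(C(357,255),(145,-42,6)),(C(38,160),(3,0,45))],[560,180,-.2])
    fit([(B(645,165),(-50,-21.5,54)),(B(625,413),(-142,-21.5,54)),(B(513,405),(-142,21.5,54)),(B(505,150),(-50,30,0)),(B(480,375),(-142,30,0)),
     (B(597,42),(-2,0,32)),(D(460,255),(-142,-30,0)),(D(667,200),(-50,-30,0)),(D(757,75),(0,0,32))],[480,-190,-.08])
    for n,u,v,z in(('jr',289,110,75),('jg',301,151,75),('spoonR',326,292,3),('spoonL',268,306,3)): print(n,atz('top0.png',u,v,z).round())
E
python3 fit.py
```

```text
[ 5.8338e+02  1.6664e+02 -2.4000e-01] -13.67
[[0.2, -0.8], [0.3, -1.6], [-0.2, 0.3], [-1.3, 0.8], [-0.1, -0.2], [0.2, -0.3], [-0.3, 1.5], [-0.1, 0.1], [-0.4, 1.1]]
[ 5.3852e+02 -1.7685e+02 -7.0000e-02] -3.86
[[-0.0, 1.1], [0.1, -0.1], [0.1, -0.4], [-1.4, -0.7], [-0.3, -0.4], [-1.1, -0.6], [-1.5, 3.0], [0.6, 1.8], [0.0, 0.2]]
jr [782.  15.  75.]
jg [694. -13.  75.]
spoonR [379. -73.   3.]
spoonL [344.  60.   3.]
```

```bash
cat > plan.py <<'E'
from h import *
import sys
def ax(o): return R.from_rotvec(o['tool_rot']).as_matrix()
def plan(x,y,z,yaw=None):
    "deltas (tool units) to TCP x,y,z with tool y axis at world angle yaw (mod 180), degrees"
    o=env.get_obs(); M=ax(o); d=M.T@(np.array([x,y,z])-o['tool_pos'])
    cy=np.degrees(np.arctan2(M[1,1],M[0,1])); t=0 if yaw is None else -((yaw-cy+90)%180-90)
    print('xyz',(d/30).round(3),'turn',round(t/5,3),'| pos',o['tool_pos'].round(1),'yaw',round(cy,2),'tilt',M[:,2].round(3),'F',o['ft_force'].round(1),'gap',round(o['finger_gap']*92,1),'t',round(o['time_s'],2),'j6',round(o['joint_positions'][5],2))
def loc(p,a,q): a=np.radians(a); return p+np.array([np.cos(a)*q[0]-np.sin(a)*q[1],np.sin(a)*q[0]+np.cos(a)*q[1]])
E
python3 - <<'E'
from plan import *
s=loc(np.array([583.4,166.6]),-13.67,(26,0)); print(s)
plan(*s,140,90-13.67)
E
```

```text
[608.66349787 160.4554353 ]
xyz [-17.815  -9.735   2.945] turn -0.69 | pos [183.9 597.  228. ] yaw 72.88 tilt [-0.    -0.001 -1.   ] F [-0.4 -0.3  0.4] gap 92.0 t 0.15 j6 -0.0
```

jog_arm(rows=[{"x": -17.8, "y": -9.7, "z": 0.5, "turn": -0.7, "jaw": 0}, {"x": -17.8, "y": -9.7, "z": 0.5, "turn": -0.7, "jaw": 0}, {"x": -17.8, "y": -9.7, "z": 0.5, "turn": -0.7, "jaw": 0}, {"x": -17.8, "y": -9.7, "z": 0.5, "turn": -0.7, "jaw": 0}, {"x": -17.8, "y": -9.7, "z": 0.5, "turn": -0.7, "jaw": 0}])

```text
time_s: 0.78
tool_pos: [403.2, 372.1, 220.8]
tool_rot: [0.372, 3.119, 0.0]
ft_force: [0.2, 1.0, -0.3]
finger_gap: 0.998
```

```bash
python3 -c "
from plan import *
plan(608.7,160.5,140,76.33)"
```

```text
xyz [-8.316 -5.243  2.694] turn 0.012 | pos [403.2 372.1 220.8] yaw 76.39 tilt [ 0.  0. -1.] F [ 0.2  1.  -0.3] gap 91.8 t 0.78 j6 -0.59
```

jog_arm(rows=[{"x": -8.3, "y": -5.2, "z": 1.5, "jaw": 0}, {"x": -8.3, "y": -5.2, "z": 2.0, "jaw": 0}, {"x": -8.3, "y": -5.2, "z": 2.7, "jaw": 0}, {"x": -8.3, "y": -5.2, "z": 2.7, "jaw": 0}, {"x": -8.3, "y": -5.2, "z": 2.7, "jaw": 0}])

```text
schema error: expected keys x, y, z, turn, jaw
```

```bash
python3 -c "
from plan import *
plan(608.7,160.5,140,76.33)"
```

```text
xyz [-8.316 -5.243  2.694] turn 0.012 | pos [403.2 372.1 220.8] yaw 76.39 tilt [ 0.  0. -1.] F [ 0.2  1.  -0.3] gap 91.8 t 0.78 j6 -0.59
```

jog_arm(rows=[{"x": -8.3, "y": -5.2, "z": 1.5, "turn": 0, "jaw": 0}, {"x": -8.3, "y": -5.2, "z": 2.0, "turn": 0, "jaw": 0}, {"x": -8.3, "y": -5.2, "z": 2.7, "turn": 0, "jaw": 0}, {"x": -8.3, "y": -5.2, "z": 2.7, "turn": 0, "jaw": 0}, {"x": -8.3, "y": -5.2, "z": 2.7, "turn": 0, "jaw": 0}])

```text
time_s: 1.4
tool_pos: [608.5, 161.6, 139.0]
tool_rot: [-0.373, -3.119, 0.0]
ft_force: [0.2, 0.4, -0.5]
finger_gap: 1.0
```

```bash
python3 -c "
from plan import *
plan(608.7,160.5,140,76.33)"
```

```text
xyz [-0.014 -0.035 -0.035] turn 0.004 | pos [608.5 161.6 139. ] yaw 76.35 tilt [-0. -0. -1.] F [ 0.2  0.4 -0.5] gap 92.0 t 1.4 j6 -1.08
```

```bash
python3 -c "
from plan import *
snap('wrist','w1.png')
print(load('w1.png')[1].round(2))
for q in((3,0,45),(3,21,45),(3,-21,45),(49,0,45),(30,-42,6),(30,42,6)):
    print(q,np.round(proj('w1.png',np.append(loc(np.array([583.4,166.6]),-13.67,q[:2]),q[2]))))
"
```

```text
[[ 2.4000e-01  9.3000e-01  2.9000e-01  5.2726e+02]
 [ 9.7000e-01 -2.2000e-01 -7.0000e-02  1.8198e+02]
 [-0.0000e+00  3.0000e-01 -9.6000e-01  2.9594e+02]
 [ 0.0000e+00  0.0000e+00  0.0000e+00  1.0000e+00]]
(3, 0, 45) [324. 182.]
(3, 21, 45) [350. 182.]
(3, -21, 45) [299. 182.]
(49, 0, 45) [324. 233.]
(30, -42, 6) [282. 199.]
(30, 42, 6) [367. 199.]
```

View pics/w1.png

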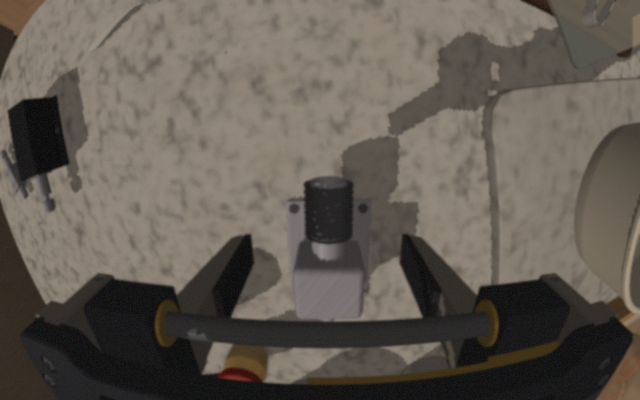

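The wrist view shows the sleeve centred on u≈328–329, with its front end at v≈183 against a prediction of (324,182). The fingertips are at about (250,240) and (402,240). I'll check that offset against the known fingertip geometry in a crop.

```bash
python3 -c "
from plan import *
crop('w1.png',230,170,430,320,4,'w1c.png')
K,T,w,f=load('w1.png')
o=env.get_obs();M=ax(o)
for x in(-10,10):
  for y in(-46,46,-64,64):
    print((x,y,14),np.round(proj('w1.png',o['tool_pos']+M@np.array([x,y,14])),1))
"
```

```text
(-10, -46, 14) [249.3 265.2]
(-10, 46, 14) [391.2 265.6]
(-10, -64, 14) [223.3 264.1]
(-10, 64, 14) [417.7 264.7]
(10, -46, 14) [246.3 237.2]
(10, 46, 14) [393.9 237.5]
(10, -64, 14) [219.4 236.5]
(10, 64, 14) [421.3 236.9]
```

View pics/w1c.png

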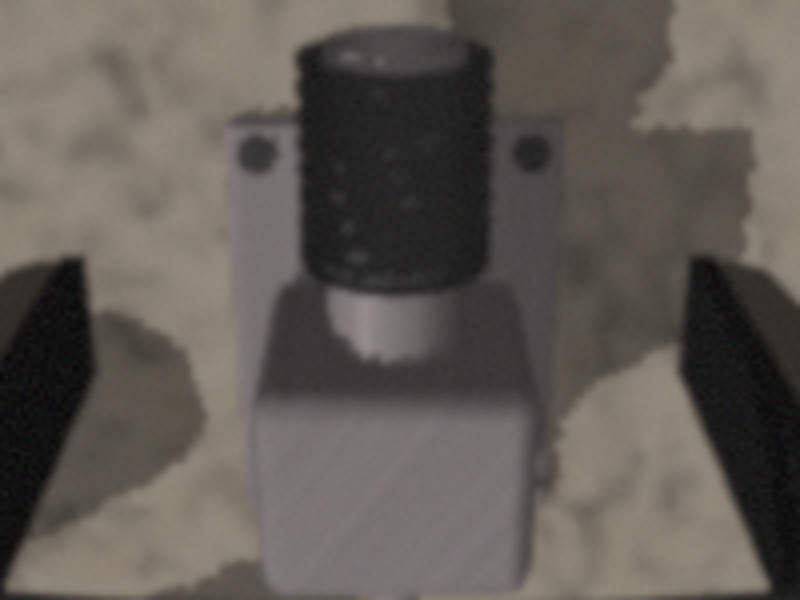

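The observed fingertips are about 6 px right of their prediction. That puts the wrist calibration off by the same amount as the sleeve, so the top fit is right to about 1–2 mm. I'll descend around the sleeve.

jog_arm(rows=[{"x": 0, "y": -0.03, "z": 1.5, "turn": 0, "jaw": 0}, {"x": 0, "y": -0.03, "z": 2.5, "turn": 0, "jaw": 0}, {"x": 0, "y": -0.03, "z": 3.3, "turn": 0, "jaw": 0}, {"x": 0, "y": -0.03, "z": 3.3, "turn": 0, "jaw": 0}, {"x": 0, "y": -0.03, "z": 3.3, "turn": 0, "jaw": 0}])

```text
time_s: 2.08
tool_pos: [607.6, 162.8, 41.7]
tool_rot: [0.372, 3.119, 0.0]
ft_force: [-0.3, -0.0, 0.1]
finger_gap: 1.002
```

jog_arm(rows=[{"x": 0, "y": 0, "z": 0, "turn": 0, "jaw": 0.3}, {"x": 0, "y": 0, "z": 0, "turn": 0, "jaw": 0.45}, {"x": 0, "y": 0, "z": 0, "turn": 0, "jaw": 1}, {"x": 0, "y": 0, "z": 0, "turn": 0, "jaw": 1}, {"x": 0, "y": 0, "z": 0, "turn": 0, "jaw": 1}])

```text
time_s: 2.7
tool_pos: [607.2, 162.5, 40.9]
tool_rot: [-0.373, -3.119, 0.0]
ft_force: [0.4, 0.5, 0.0]
finger_gap: 0.475
```

```bash
python3 -c "
from plan import *
s=loc(np.array([608.2,159.5]),-13.67,(18,0))
plan(*s,40,76.33)"
```

```text
xyz [-0.657 -0.091  0.03 ] turn 0.009 | pos [607.2 162.5  40.9] yaw 76.38 tilt [-0.  0. -1.] F [0.4 0.5 0. ] gap 43.7 t 2.7 j6 -1.07
```

jog_arm(rows=[{"x": 0, "y": 0, "z": 0, "turn": 0, "jaw": 1}, {"x": -0.15, "y": 0, "z": 0, "turn": 0, "jaw": 1}, {"x": -0.3, "y": 0, "z": 0, "turn": 0, "jaw": 1}, {"x": -0.45, "y": 0, "z": 0, "turn": 0, "jaw": 1}, {"x": -0.5, "y": 0, "z": 0, "turn": 0, "jaw": 1}])

```text
time_s: 3.32
tool_pos: [621.5, 160.1, 40.9]
tool_rot: [-0.372, -3.119, -0.002]
ft_force: [-1.4, 5.9, 2.2]
finger_gap: 0.453
```

```bash
python3 -c "
from plan import *
for i in range(3):
  s=loc(np.array([607.5,161.8]),-13.67,(17,0))
  plan(*s,40,76.33); snap('top','t1.png')"
```

```text
xyz [-0.101 -0.055  0.031] turn 0.01 | pos [621.5 160.1  40.9] yaw 76.38 tilt [-0.001  0.001 -1.   ] F [-1.4  5.9  2.2] gap 41.6 t 3.33 j6 -1.09
xyz [-0.098 -0.054  0.031] turn 0.01 | pos [621.5 160.1  40.9] yaw 76.38 tilt [-0.001  0.001 -1.   ] F [-3.6  6.8  2.6] gap 41.6 t 3.38 j6 -1.09
xyz [-0.102 -0.055  0.031] turn 0.01 | pos [621.4 160.1  40.9] yaw 76.38 tilt [-0.001  0.001 -1.   ] F [-2.9  6.2  3. ] gap 41.7 t 3.42 j6 -1.09
```

jog_arm(rows=[{"x": -0.04, "y": 0, "z": 0, "turn": 0, "jaw": 1}, {"x": -0.08, "y": 0, "z": 0, "turn": 0, "jaw": 1}, {"x": -0.1, "y": 0, "z": 0, "turn": 0, "jaw": 1}, {"x": -0.1, "y": 0, "z": 0, "turn": 0, "jaw": 1}, {"x": -0.1, "y": 0, "z": 0, "turn": 0, "jaw": 1}])

```text
time_s: 4.1
tool_pos: [623.2, 159.7, 40.9]
tool_rot: [-0.372, -3.117, -0.001]
ft_force: [-5.6, 8.6, 4.8]
finger_gap: 0.454
```

```bash
python3 -c "
from plan import *
plan(620,160,140,76.33)"
```

```text
xyz [ 0.115 -0.012 -3.303] turn 0.01 | pos [623.2 159.7  40.9] yaw 76.38 tilt [-0.003  0.001 -1.   ] F [-5.6  8.6  4.8] gap 41.8 t 4.1 j6 -1.09
```

jog_arm(rows=[{"x": -0.05, "y": 0, "z": 0, "turn": 0, "jaw": 1}, {"x": -0.05, "y": 0, "z": 0, "turn": 0, "jaw": 1}, {"x": -0.05, "y": 0, "z": 0, "turn": 0, "jaw": 0.3}, {"x": -0.05, "y": 0, "z": 0, "turn": 0, "jaw": 0}, {"x": -0.05, "y": 0, "z": 0, "turn": 0, "jaw": 0}])

```text
time_s: 4.72
tool_pos: [626.4, 157.8, 40.8]
tool_rot: [0.373, 3.119, -0.0]
ft_force: [0.3, 0.7, 0.4]
finger_gap: 0.756
```

jog_arm(rows=[{"x": 0, "y": 0, "z": 0, "turn": 0, "jaw": 0}, {"x": 0, "y": 0, "z": -1, "turn": 0, "jaw": 0}, {"x": 0, "y": 0, "z": -3, "turn": 0, "jaw": 0}, {"x": 0.6, "y": 0, "z": -3.4, "turn": 0, "jaw": 0}, {"x": 0.6, "y": 0, "z": -3.4, "turn": 0, "jaw": 0}])

```text
time_s: 5.35
tool_pos: [607.8, 162.4, 143.5]
tool_rot: [0.372, 3.119, 0.0]
ft_force: [-0.2, 0.1, -0.7]
finger_gap: 0.998
```

```bash
python3 -c "
from plan import *
p=loc(np.array([538.5,-176.9]),-3.86,(-29,0)); print(p)
plan(*p,120,86.14)
snap('wrist','w2.png');crop('w2.png',230,150,430,300,3,'a.png')
crop('w1.png',230,150,430,300,3,'b.png')
a=cv2.imread('pics/a.png');b=cv2.imread('pics/b.png');cv2.imwrite('pics/w2c.png',np.hstack([b[:,150:450],a[:,150:450]]))
"
```

```text
[ 509.56578594 -174.94775599]
xyz [  0.541 -11.701   0.778] turn -1.947 | pos [607.8 162.4 143.5] yaw 76.41 tilt [ 0.001  0.    -1.   ] F [-0.2  0.1 -0.7] gap 91.8 t 5.35 j6 -1.07
```

View pics/w2c.png

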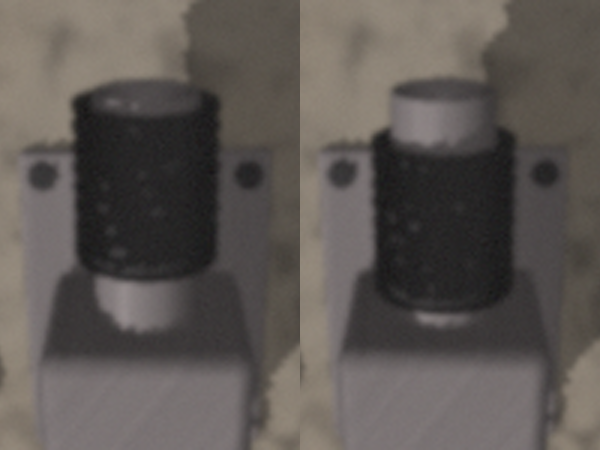

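The crop pair (before and after) shows the sleeve held back: bare tube shows at the mouth and the sleeve sits close to the block. The gripping reaction puts the coupling axis about 2.5 mm further to +y than the top fit, which I'll use at insertion. Next is the holder.

jog_arm(rows=[{"x": 0.5, "y": -11.6, "z": 0.3, "turn": -1.95, "jaw": 0}, {"x": 0.5, "y": -11.6, "z": 0.3, "turn": -1.95, "jaw": 0}, {"x": 0.5, "y": -11.6, "z": 0.3, "turn": -1.95, "jaw": 0}, {"x": 0.5, "y": -11.6, "z": 0.3, "turn": -1.95, "jaw": 0}, {"x": 0.5, "y": -11.6, "z": 0.3, "turn": -1.95, "jaw": 0}])

```text
time_s: 6.02
tool_pos: [520.5, -139.7, 133.0]
tool_rot: [-0.106, -3.137, -0.001]
ft_force: [-0.1, 0.7, -0.2]
finger_gap: 1.0
```

jog_arm(rows=[{"x": 0, "y": 0, "z": 0, "turn": 0, "jaw": 0}, {"x": 0, "y": 0, "z": 0, "turn": 0, "jaw": 0}, {"x": 0, "y": 0, "z": 0, "turn": 0, "jaw": 0}, {"x": 0, "y": 0, "z": 0, "turn": 0, "jaw": 0}, {"x": 0, "y": 0, "z": 0, "turn": 0, "jaw": 0}])

```text
time_s: 6.65
tool_pos: [522.3, -137.1, 134.8]
tool_rot: [0.104, 3.14, -0.0]
ft_force: [-0.3, 0.9, -0.1]
finger_gap: 1.0
```

```bash
python3 -c "
from plan import *
p=np.array([509.6,-173.7]); 
plan(*p,120,86.14)
snap('wrist','w3.png');crop('w3.png',220,150,420,300,4,'w3c.png')
for x in (-2,-29,-50): print(proj('w3.png',np.append(loc(np.array([538.5,-176.9]),-3.86,(x,0)),32)))
print(proj('w3.png',np.array([*p,32])))
"
```

```text
xyz [ 0.343 -1.245  0.493] turn 0.015 | pos [ 522.3 -137.1  134.8] yaw 86.22 tilt [ 0. -0. -1.] F [-0.3  0.9 -0.1] gap 92.0 t 6.65 j6 -1.76
(np.float64(283.0319955317811), np.float64(221.60626084098035))
(np.float64(281.7626635353097), np.float64(192.86256905341205))
(np.float64(280.9143090701404), np.float64(169.39308116990892))
(np.float64(283.1632471507388), np.float64(192.80722434784863))
```

View pics/w3c.png

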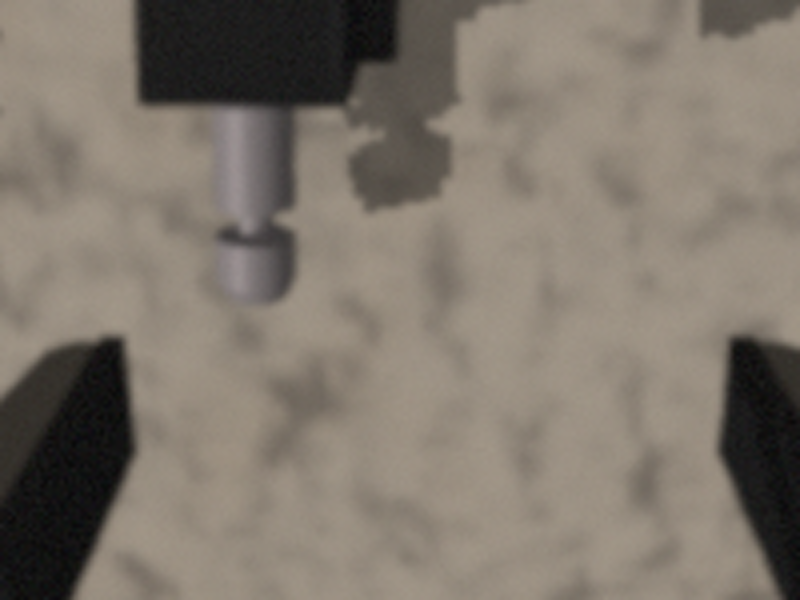

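The crop shows the nose axis at u≈284 and its tip at (283.8,225.7). The fingers' centre line is at u≈327, so the nose is about 40 mm to the tool's -y, near (511,-176.5). I'll go down around the nose.

jog_arm(rows=[{"x": 0.27, "y": -1.34, "z": 0.5, "turn": 0, "jaw": 0}, {"x": 0.27, "y": -1.34, "z": 1.5, "turn": 0, "jaw": 0}, {"x": 0.27, "y": -1.34, "z": 2.6, "turn": 0, "jaw": 0.2}, {"x": 0.27, "y": -1.34, "z": 3.33, "turn": 0, "jaw": 0.4}, {"x": 0.27, "y": -1.34, "z": 3.33, "turn": 0, "jaw": 0.5}])

```text
time_s: 7.32
tool_pos: [510.2, -176.9, 33.6]
tool_rot: [-0.106, -3.137, -0.001]
ft_force: [0.3, 0.2, 0.0]
finger_gap: 0.697
```

```bash
python3 -c "
from plan import *
plan(511.5,-176.5,35,86.14)
snap('wrist','w4.png');crop('w4.png',220,150,420,300,3,'a.png');snap('side','s4.png');crop('s4.png',220,220,345,320,4.5,'b.png')
a=cv2.imread('pics/a.png')[:,100:450];b=cv2.imread('pics/b.png')[:450,:450];cv2.imwrite('pics/w4c.png',np.hstack([a,b]))
"
```

```text
xyz [-0.042  0.017 -0.046] turn 0.001 | pos [ 510.2 -176.9   33.6] yaw 86.15 tilt [-0.003  0.001 -1.   ] F [0.3 0.2 0. ] gap 64.2 t 7.33 j6 -1.84
```

View pics/w4c.png

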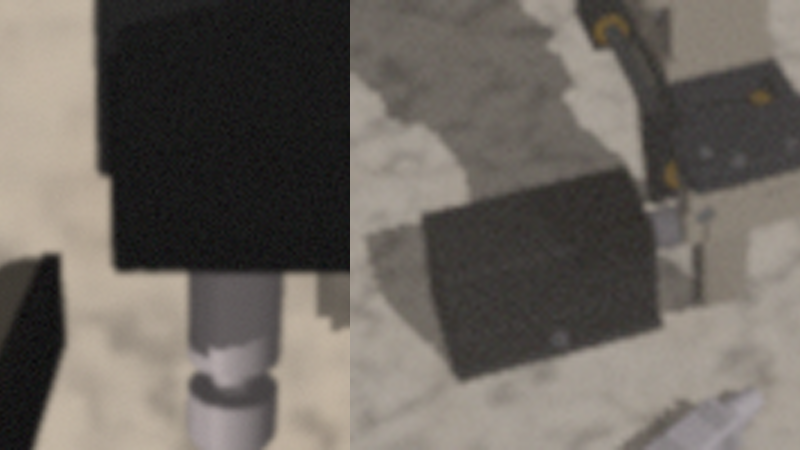

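The pads sit over the nose between mouth and groove, but the nose is about 3 mm to +y of the jaw centre. I'll correct that and close.

jog_arm(rows=[{"x": -0.08, "y": 0.08, "z": -0.05, "turn": 0, "jaw": 0.5}, {"x": -0.08, "y": 0.08, "z": -0.05, "turn": 0, "jaw": 0.7}, {"x": -0.08, "y": 0.08, "z": -0.05, "turn": 0, "jaw": 1}, {"x": -0.08, "y": 0.08, "z": -0.05, "turn": 0, "jaw": 1}, {"x": -0.08, "y": 0.08, "z": -0.05, "turn": 0, "jaw": 1}])

```text
time_s: 8.05
tool_pos: [513.9, -175.2, 36.6]
tool_rot: [0.106, 3.14, 0.0]
ft_force: [0.8, 0.9, 2.5]
finger_gap: 0.185
```

jog_arm(rows=[{"x": 0, "y": 0, "z": 0, "turn": 0, "jaw": 1}, {"x": 0, "y": 0, "z": 0, "turn": 0, "jaw": 1}, {"x": -0.15, "y": 0, "z": 0, "turn": 0, "jaw": 1}, {"x": -0.35, "y": 0, "z": 0, "turn": 0, "jaw": 1}, {"x": -0.5, "y": 0, "z": 0, "turn": 0, "jaw": 1}])

```text
time_s: 8.68
tool_pos: [529.3, -176.4, 36.3]
tool_rot: [-0.106, -3.14, 0.0]
ft_force: [-1.2, 0.3, 1.1]
finger_gap: 0.182
```

```bash
python3 -c "
from plan import *
p=loc(np.array([512.5,-174]),-3.86,(115,0)); print(p)
plan(*p,35,86.14)"
```

```text
[ 627.23912472 -181.7416573 ]
xyz [-3.271  0.041  0.043] turn -0.001 | pos [ 529.3 -176.4   36.3] yaw 86.13 tilt [-0. -0. -1.] F [-1.2  0.3  1.1] gap 16.8 t 8.68 j6 -1.83
```

jog_arm(rows=[{"x": -0.7, "y": 0, "z": 0, "turn": 0, "jaw": 1}, {"x": -1.4, "y": 0, "z": 0, "turn": 0, "jaw": 1}, {"x": -2.1, "y": 0, "z": 0, "turn": 0, "jaw": 1}, {"x": -2.7, "y": 0, "z": 0, "turn": 0, "jaw": 1}, {"x": -3.1, "y": 0, "z": 0, "turn": 0, "jaw": 1}])

```text
time_s: 9.3
tool_pos: [622.8, -182.6, 36.1]
tool_rot: [0.106, 3.139, -0.0]
ft_force: [0.1, -0.2, -1.5]
finger_gap: 0.182
```

jog_arm(rows=[{"x": -0.1, "y": 0.3, "z": 0, "turn": 0, "jaw": 1}, {"x": -0.1, "y": 1, "z": 0, "turn": 0.5, "jaw": 1}, {"x": -0.1, "y": 1.6, "z": 0, "turn": 1.2, "jaw": 1}, {"x": -0.1, "y": 2, "z": 0, "turn": 1.95, "jaw": 1}, {"x": -0.1, "y": 2, "z": 0, "turn": 1.95, "jaw": 1}])

```text
time_s: 9.93
tool_pos: [628.1, -121.7, 36.3]
tool_rot: [-0.37, -3.119, -0.0]
ft_force: [-0.3, -0.3, -2.7]
finger_gap: 0.179
```

```bash
python3 -c "
from plan import *
plan(627,-120,18.5,76.33)
snap('side','s5.png')
snap('wrist','w5.png');crop('w5.png',220,150,420,300,3,'a.png');crop('s5.png',240,190,365,290,4.5,'b.png')
a=cv2.imread('pics/a.png')[:,100:450];b=cv2.imread('pics/b.png')[:450,:450];cv2.imwrite('pics/w5c.png',np.hstack([a,b]))
"
```

```text
xyz [0.048 0.047 0.593] turn 0.03 | pos [ 628.1 -121.7   36.3] yaw 76.48 tilt [-0.001  0.    -1.   ] F [-0.3 -0.3 -2.7] gap 16.5 t 9.93 j6 -1.53
```

jog_arm(rows=[{"x": 0, "y": 0, "z": 0.2, "turn": 0, "jaw": 1}, {"x": 0, "y": 0, "z": 0.35, "turn": 0, "jaw": 1}, {"x": 0, "y": 0, "z": 0.45, "turn": 0, "jaw": 1}, {"x": 0, "y": 0, "z": 0.5, "turn": 0, "jaw": 1}, {"x": 0, "y": 0, "z": 0.5, "turn": 0, "jaw": 1}])

```text
time_s: 10.65
tool_pos: [628.6, -122.9, 21.2]
tool_rot: [-0.373, -3.119, -0.0]
ft_force: [-0.1, -0.2, -1.5]
finger_gap: 0.183
```

jog_arm(rows=[{"x": 0, "y": 0, "z": 0.03, "turn": 0, "jaw": 1}, {"x": 0, "y": 0, "z": 0.06, "turn": 0, "jaw": 1}, {"x": 0, "y": 0, "z": 0.09, "turn": 0, "jaw": 1}, {"x": 0, "y": 0, "z": 0.09, "turn": 0, "jaw": 1}, {"x": 0, "y": 0, "z": 0.09, "turn": 0, "jaw": 1}])

```text
time_s: 11.28
tool_pos: [628.8, -122.9, 18.8]
tool_rot: [0.373, 3.119, -0.0]
ft_force: [0.1, -0.3, -0.7]
finger_gap: 0.184
```

```bash
python3 -c "
from plan import *
plan(627,-120,18.5,76.33)"
```

```text
xyz [0.082 0.081 0.011] turn 0.01 | pos [ 628.8 -122.9   18.8] yaw 76.38 tilt [ 0. -0. -1.] F [ 0.1 -0.3 -0.7] gap 17.0 t 11.28 j6 -1.53
```

jog_arm(rows=[{"x": 0, "y": 0, "z": 0.03, "turn": 0, "jaw": 1}, {"x": 0, "y": 0, "z": 0.03, "turn": 0, "jaw": 1}, {"x": 0, "y": 0, "z": 0.03, "turn": 0, "jaw": 0.6}, {"x": 0, "y": 0, "z": 0.03, "turn": 0, "jaw": 0.3}, {"x": 0, "y": 0, "z": 0.03, "turn": 0, "jaw": 0.2}])

```text
time_s: 11.9
tool_pos: [628.3, -122.8, 17.5]
tool_rot: [-0.372, -3.119, -0.0]
ft_force: [0.7, -0.6, -0.0]
finger_gap: 0.487
```

jog_arm(rows=[{"x": 0, "y": 0, "z": 0, "turn": 0, "jaw": 0}, {"x": 0, "y": 0, "z": -0.6, "turn": 0, "jaw": 0}, {"x": 0, "y": 0, "z": -1.6, "turn": 0, "jaw": 0}, {"x": 1.4, "y": 0, "z": -2.6, "turn": 0, "jaw": 0}, {"x": 1.4, "y": 0, "z": -2.6, "turn": 0, "jaw": 0}])

```text
time_s: 12.52
tool_pos: [587.2, -112.8, 98.9]
tool_rot: [0.372, 3.117, -0.0]
ft_force: [0.9, 0.8, -0.9]
finger_gap: 0.997
```

```bash
python3 -c "
from plan import *
p=loc(np.array([628.8,-122.9]),-13.67,(-16-30,0)); print(p)
plan(*p,18,76.33)
snap('wrist','w6.png');crop('w6.png',220,100,420,280,3,'a.png');snap('side','s6.png');crop('s6.png',250,180,365,300,4.5,'b.png')
a=cv2.imread('pics/a.png')[:540,:];b=cv2.imread('pics/b.png')[:540,:200];cv2.imwrite('pics/w6c.png',a)
for x in(30+46,30,30-14,-30,-54):
  q=loc(p,-13.67,(x,0));print(x,np.round(proj('w6.png',np.append(q,14)),1),np.round(proj('s6.png',np.append(q,14)),1))
"
```

```text
[ 584.10304223 -112.02884706]
xyz [0.112 0.    2.695] turn 0.011 | pos [ 587.2 -112.8   98.9] yaw 76.39 tilt [ 0.002 -0.    -1.   ] F [ 0.9  0.8 -0.9] gap 91.7 t 12.53 j6 -1.53
76 [325.6 285.2] [349.  243.1]
30 [325.6 240.1] [328.7 245.6]
16 [325.6 225. ] [322.4 246.4]
-30 [325.7 171.2] [301.7 249.1]
-54 [325.7 141.2] [290.7 250.5]
```

View pics/w6c.png

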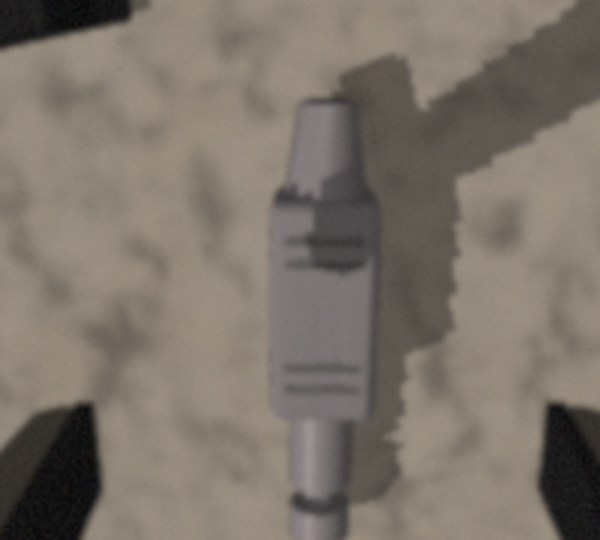

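The spout lies flat with its body centre at about u=328, v=203, and the groove is where predicted (v≈267). It is turned roughly 1.5° from the tool. I'll go down and grip the body.

jog_arm(rows=[{"x": 0.08, "y": 0.03, "z": 1.0, "turn": 0.25, "jaw": 0}, {"x": 0.08, "y": 0.03, "z": 2.0, "turn": 0.25, "jaw": 0}, {"x": 0.08, "y": 0.03, "z": 2.6, "turn": 0.25, "jaw": 0.1}, {"x": 0.08, "y": 0.03, "z": 2.71, "turn": 0.25, "jaw": 0.3}, {"x": 0.08, "y": 0.03, "z": 2.71, "turn": 0.25, "jaw": 0.4}])

```text
time_s: 13.25
tool_pos: [586.6, -111.8, 14.4]
tool_rot: [0.406, 3.115, -0.0]
ft_force: [0.8, -0.8, 0.2]
finger_gap: 0.705
```

jog_arm(rows=[{"x": 0, "y": 0, "z": 0, "turn": 0, "jaw": 0.5}, {"x": 0, "y": 0, "z": 0, "turn": 0, "jaw": 0.6}, {"x": 0, "y": 0, "z": 0, "turn": 0, "jaw": 0.8}, {"x": 0, "y": 0, "z": 0, "turn": 0, "jaw": 1}, {"x": 0, "y": 0, "z": 0, "turn": 0, "jaw": 1}])

```text
time_s: 13.88
tool_pos: [585.6, -111.6, 14.4]
tool_rot: [-0.407, -3.115, 0.0]
ft_force: [0.2, 0.1, -1.1]
finger_gap: 0.301
```

```bash
python3 -c "
from plan import *
plan(584,-112,80,76.33)"
```

```text
xyz [ 0.049 -0.028 -2.185] turn -0.24 | pos [ 585.6 -111.6   14.4] yaw 75.13 tilt [-0.  0. -1.] F [ 0.2  0.1 -1.1] gap 27.7 t 13.88 j6 -1.5
```

jog_arm(rows=[{"x": 0, "y": 0, "z": -0.3, "turn": 0, "jaw": 1}, {"x": 0, "y": 0, "z": -0.8, "turn": 0, "jaw": 1}, {"x": 0, "y": 0, "z": -1.4, "turn": 0, "jaw": 1}, {"x": 0, "y": 0, "z": -2.0, "turn": 0, "jaw": 1}, {"x": 0, "y": 0, "z": -2.3, "turn": 0, "jaw": 1}])

```text
time_s: 14.5
tool_pos: [586.5, -111.7, 85.5]
tool_rot: [0.406, 3.113, -0.0]
ft_force: [-0.2, 0.3, -1.1]
finger_gap: 0.302
```

```bash
python3 -c "
from plan import *
p=loc(np.array([584,169.2]),-13.67,(-104.5,0)); print(p)
plan(*p,83,76.33)"
```

```text
[482.46017202 193.89642352]
xyz [5.966 8.956 0.071] turn -0.24 | pos [ 586.5 -111.7   85.5] yaw 75.13 tilt [ 0.002 -0.    -1.   ] F [-0.2  0.3 -1.1] gap 27.8 t 14.5 j6 -1.5
```

jog_arm(rows=[{"x": 2, "y": 1, "z": 0, "turn": -0.24, "jaw": 1}, {"x": 4, "y": 2.5, "z": 0, "turn": -0.24, "jaw": 1}, {"x": 5.9, "y": 4, "z": 0, "turn": -0.24, "jaw": 1}, {"x": 5.9, "y": 5.8, "z": 0, "turn": -0.24, "jaw": 1}, {"x": 5.9, "y": 7, "z": 0, "turn": -0.24, "jaw": 1}])

```text
time_s: 15.12
tool_pos: [467.5, 138.8, 84.1]
tool_rot: [0.373, 3.119, 0.0]
ft_force: [1.8, 0.1, -2.0]
finger_gap: 0.302
```

```bash
python3 -c "
from plan import *
plan(482.5,193.9,45.4,76.33)"
```

```text
xyz [-0.052  1.903  1.29 ] turn 0.008 | pos [467.5 138.8  84.1] yaw 76.37 tilt [ 0.  0. -1.] F [ 1.8  0.1 -2. ] gap 27.8 t 15.12 j6 -1.05
```

jog_arm(rows=[{"x": 0, "y": 1, "z": 0.3, "turn": 0, "jaw": 1}, {"x": 0, "y": 1.87, "z": 0.7, "turn": 0, "jaw": 1}, {"x": 0, "y": 1.87, "z": 1.1, "turn": 0, "jaw": 1}, {"x": 0, "y": 1.87, "z": 1.26, "turn": 0, "jaw": 1}, {"x": 0, "y": 1.87, "z": 1.26, "turn": 0, "jaw": 1}])

```text
time_s: 15.75
tool_pos: [481.2, 190.3, 45.4]
tool_rot: [-0.375, -3.118, 0.001]
ft_force: [0.4, 0.7, -3.3]
finger_gap: 0.304
```

```bash
python3 -c "
from plan import *
for i in range(3): plan(482.5,193.9,45.4,76.33);snap('side','s7.png')
snap('wrist','w7.png');crop('w7.png',270,200,390,320,4.5,'a.png');crop('s7.png',215,150,315,240,5,'b.png')
a=cv2.imread('pics/a.png')[:450,:];b=cv2.imread('pics/b.png')[:450,:];
a=a[:,130:430];cv2.imwrite('pics/w7c.png',np.hstack([a,b]))
"
```

```text
xyz [-0.014  0.128  0.001] turn -0.01 | pos [481.2 190.3  45.4] yaw 76.28 tilt [-0.001 -0.001 -1.   ] F [ 0.4  0.7 -3.3] gap 28.0 t 15.75 j6 -0.96
xyz [-0.004  0.12   0.011] turn -0.011 | pos [481.5 190.4  45.7] yaw 76.27 tilt [-0.001 -0.    -1.   ] F [-0.3 -0.5 -2.4] gap 28.0 t 15.8 j6 -0.96
xyz [0.004 0.113 0.019] turn -0.012 | pos [481.8 190.6  46. ] yaw 76.27 tilt [ 0. -0. -1.] F [ 0.5 -0.8 -1.2] gap 28.1 t 15.85 j6 -0.96
```

View pics/w7c.png

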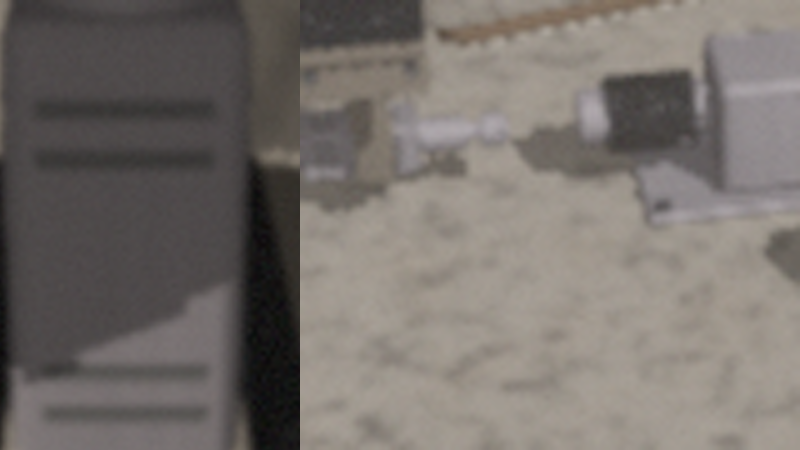

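The side crop shows the nose level and parallel to the coupling axis, pointing slightly short of it in +y. That agrees with the 3.5 mm still to go in the pose readout. I'll correct it and start in.

jog_arm(rows=[{"x": 0, "y": 0.06, "z": 0, "turn": 0, "jaw": 1}, {"x": 0, "y": 0.12, "z": 0, "turn": 0, "jaw": 1}, {"x": -0.2, "y": 0.12, "z": 0.02, "turn": 0, "jaw": 1}, {"x": -0.5, "y": 0.12, "z": 0.02, "turn": 0, "jaw": 1}, {"x": -0.7, "y": 0.12, "z": 0.02, "turn": 0, "jaw": 1}])

```text
time_s: 16.58
tool_pos: [504.0, 189.7, 45.1]
tool_rot: [0.374, 3.119, 0.0]
ft_force: [-0.3, -0.9, -2.4]
finger_gap: 0.302
```

```bash
cat > st.py <<'E'
from plan import *
plan(556.3,175.9,45.4,76.33); snap('side'); plan(556.3,175.9,45.4,76.33)
o=env.get_obs();a=np.radians(-13.67);m=np.array([np.cos(a),np.sin(a)]);n=np.array([-m[1],m[0]])
d=o['tool_pos'][:2]-[584,169.2]; print('ax',(d@m).round(1),'lat',(d@n).round(1),'Fax',(o['ft_force'][:2]@m).round(1),'Flat',(o['ft_force'][:2]@n).round(1),o['wrist_torque'].round(2))
E
python3 st.py
```

```text
xyz [-1.804 -0.035 -0.009] turn -0.002 | pos [504.  189.7  45.1] yaw 76.32 tilt [ 0.  0. -1.] F [-0.3 -0.9 -2.4] gap 27.8 t 16.57 j6 -0.97
xyz [-1.783 -0.039 -0.005] turn -0.004 | pos [504.6 189.7  45.2] yaw 76.31 tilt [ 0.001  0.    -1.   ] F [ 0.6  0.  -2.5] gap 27.7 t 16.62 j6 -0.97
ax -82.0 lat 1.2 Fax 0.6 Flat 0.2 [-0.03 -0.1  -0.03]
```

jog_arm(rows=[{"x": -0.1, "y": -0.03, "z": 0, "turn": 0, "jaw": 1}, {"x": -0.25, "y": -0.03, "z": 0, "turn": 0, "jaw": 1}, {"x": -0.4, "y": -0.03, "z": 0, "turn": 0, "jaw": 1}, {"x": -0.55, "y": -0.03, "z": 0, "turn": 0, "jaw": 1}, {"x": -0.65, "y": -0.03, "z": 0, "turn": 0, "jaw": 1}])

```text
time_s: 17.25
tool_pos: [522.1, 184.3, 45.1]
tool_rot: [0.374, 3.119, 0.0]
ft_force: [0.5, 0.2, -1.9]
finger_gap: 0.303
```

```bash
python3 st.py
```

```text
xyz [-1.174 -0.004 -0.009] turn -0.0 | pos [522.1 184.3  45.1] yaw 76.33 tilt [ 0.  0. -1.] F [ 0.5  0.2 -1.9] gap 27.8 t 17.25 j6 -1.0
xyz [-1.164 -0.006 -0.007] turn -0.001 | pos [522.4 184.3  45.2] yaw 76.33 tilt [ 0.  0. -1.] F [ 1.  -0.2 -2.6] gap 27.6 t 17.3 j6 -1.0
ax -63.4 lat 0.1 Fax 1.0 Flat 0.1 [ 0.01 -0.03 -0.05]
```

jog_arm(rows=[{"x": -0.1, "y": 0, "z": 0, "turn": 0, "jaw": 1}, {"x": -0.25, "y": 0, "z": 0, "turn": 0, "jaw": 1}, {"x": -0.4, "y": 0, "z": 0, "turn": 0, "jaw": 1}, {"x": -0.5, "y": 0, "z": 0, "turn": 0, "jaw": 1}, {"x": -0.6, "y": 0, "z": 0, "turn": 0, "jaw": 1}])

```text
time_s: 17.92
tool_pos: [539.4, 180.0, 45.1]
tool_rot: [-0.374, -3.119, 0.0]
ft_force: [0.5, -0.3, -2.2]
finger_gap: 0.305
```

```bash
python3 st.py
```

```text
xyz [-0.578 -0.001 -0.011] turn -0.001 | pos [539.4 180.   45.1] yaw 76.32 tilt [-0. -0. -1.] F [ 0.5 -0.3 -2.2] gap 28.1 t 17.93 j6 -1.01
xyz [-0.566 -0.004 -0.009] turn -0.001 | pos [539.8 180.   45.1] yaw 76.32 tilt [ 0.  0. -1.] F [-0.4  0.1 -2.3] gap 27.7 t 17.98 j6 -1.01
ax -45.5 lat 0.1 Fax -0.4 Flat 0.0 [ 0.04 -0.08 -0.01]
```

Tip should be about 29 mm in, with no contact force. Continuing.

jog_arm(rows=[{"x": -0.1, "y": 0, "z": 0, "turn": 0, "jaw": 1}, {"x": -0.2, "y": 0, "z": 0, "turn": 0, "jaw": 1}, {"x": -0.3, "y": 0, "z": 0, "turn": 0, "jaw": 1}, {"x": -0.4, "y": 0, "z": 0, "turn": 0, "jaw": 1}, {"x": -0.5, "y": 0, "z": 0, "turn": 0, "jaw": 1}])

```text
time_s: 18.6
tool_pos: [554.0, 176.6, 45.1]
tool_rot: [0.374, 3.119, -0.0]
ft_force: [0.1, -0.3, -2.7]
finger_gap: 0.301
```

```bash
python3 st.py
```

```text
xyz [-0.078 -0.003 -0.01 ] turn 0.0 | pos [554.  176.6  45.1] yaw 76.33 tilt [ 0. -0. -1.] F [ 0.1 -0.3 -2.7] gap 27.7 t 18.6 j6 -1.03
xyz [-0.064 -0.005 -0.008] turn -0.001 | pos [554.5 176.5  45.2] yaw 76.33 tilt [ 0.  0. -1.] F [ 0.5 -0.2 -2. ] gap 27.7 t 18.65 j6 -1.03
ax -30.4 lat 0.1 Fax 0.5 Flat -0.1 [ 0.02 -0.07  0.02]
```

jog_arm(rows=[{"x": -0.05, "y": 0, "z": 0, "turn": 0, "jaw": 1}, {"x": -0.1, "y": 0, "z": 0, "turn": 0, "jaw": 1}, {"x": -0.15, "y": 0, "z": 0, "turn": 0, "jaw": 1}, {"x": -0.2, "y": 0, "z": 0, "turn": 0, "jaw": 1}, {"x": -0.2, "y": 0, "z": 0, "turn": 0, "jaw": 1}])

```text
time_s: 19.27
tool_pos: [559.8, 175.1, 45.1]
tool_rot: [0.374, 3.119, 0.0]
ft_force: [0.3, -0.0, -1.1]
finger_gap: 0.305
```

```bash
python3 st.py
```

```text
xyz [ 0.119 -0.003 -0.009] turn -0.001 | pos [559.8 175.1  45.1] yaw 76.32 tilt [ 0.  0. -1.] F [ 0.3 -0.  -1.1] gap 28.0 t 19.27 j6 -1.03
xyz [ 0.115 -0.002 -0.011] turn -0.001 | pos [559.7 175.1  45.1] yaw 76.33 tilt [-0. -0. -1.] F [ 0.1  0.4 -0.9] gap 27.6 t 19.32 j6 -1.03
ax -25.0 lat 0.0 Fax 0.0 Flat 0.4 [0.02 0.05 0.01]
```

jog_arm(rows=[{"x": -0.03, "y": 0, "z": 0, "turn": 0, "jaw": 1}, {"x": -0.06, "y": 0, "z": 0, "turn": 0, "jaw": 1}, {"x": -0.09, "y": 0, "z": 0, "turn": 0, "jaw": 1}, {"x": -0.12, "y": 0, "z": 0, "turn": 0, "jaw": 1}, {"x": -0.12, "y": 0, "z": 0, "turn": 0, "jaw": 1}])

```text
time_s: 19.95
tool_pos: [561.8, 174.4, 44.9]
tool_rot: [-0.374, -3.117, 0.001]
ft_force: [-6.2, 2.1, 1.9]
finger_gap: 0.301
```

```bash
python3 st.py
```

```text
xyz [ 0.19   0.005 -0.017] turn -0.001 | pos [561.8 174.4  44.9] yaw 76.32 tilt [-0.003 -0.    -1.   ] F [-6.2  2.1  1.9] gap 27.7 t 19.95 j6 -1.03
xyz [ 0.189  0.006 -0.017] turn -0.001 | pos [561.8 174.4  44.9] yaw 76.33 tilt [-0.003 -0.    -1.   ] F [-5.4  2.1  0.7] gap 27.7 t 20.0 j6 -1.03
ax -22.8 lat -0.2 Fax -5.8 Flat 0.7 [0.33 0.84 0.03]
```

Contact with the catch (about 6 N). Push on.

jog_arm(rows=[{"x": -0.04, "y": 0, "z": 0, "turn": 0, "jaw": 1}, {"x": -0.08, "y": 0, "z": 0, "turn": 0, "jaw": 1}, {"x": -0.12, "y": 0, "z": 0, "turn": 0, "jaw": 1}, {"x": -0.14, "y": 0, "z": 0, "turn": 0, "jaw": 1}, {"x": -0.14, "y": 0, "z": 0, "turn": 0, "jaw": 1}])

```text
time_s: 20.62
tool_pos: [563.1, 173.9, 44.7]
tool_rot: [-0.373, -3.112, 0.001]
ft_force: [-16.3, 7.1, 8.9]
finger_gap: 0.302
```

```bash
python3 st.py; python3 -c "
from h import *
snap('side','s8.png')
a=load('s7.png')[3][155:205,260:320].astype(int);b=load('s8.png')[3][155:205,260:320].astype(int)
for f in (a,b): print(f.sum(2)[15:35].mean(0).astype(int)//3)"
```

```text
xyz [ 0.238  0.012 -0.022] turn -0.004 | pos [563.1 173.9  44.7] yaw 76.31 tilt [-0.008 -0.    -1.   ] F [-16.3   7.1   8.9] gap 27.8 t 20.62 j6 -1.04
xyz [ 0.237  0.012 -0.023] turn -0.004 | pos [563.1 173.9  44.7] yaw 76.31 tilt [-0.008 -0.    -1.   ] F [-15.5   7.4   9. ] gap 27.9 t 20.68 j6 -1.04
ax -21.4 lat -0.4 Fax -16.8 Flat 3.5 [1.26 2.45 0.21]
[138 133 129 128 128 128 128 126 124 121 118 124 131 131 130 124 111  99
  95  95  95  91  87  90  96  97  98  99  98  98  98  99  98 100 108 112
 104  96  92 104 122 133 137 138 139 140 141 141 140 140 140 141 141 142
 141 143 144 143 140 130]
[105 110 114 119 123 122 120 125 130 131 124 110 100  91  89  90  91  93
  93  95  94  90  87  90  95  98  99 101 101 108 121 130 129 126 122 115
 103  96  92 104 122 133 137 138 140 140 141 141 140 140 141 141 142 141
 142 143 144 144 141 131]
```

The side profile shows the sleeve moved about 5 px forward, so it has tripped. One more small push confirms that the spout is home.

jog_arm(rows=[{"x": -0.03, "y": 0, "z": 0, "turn": 0, "jaw": 1}, {"x": -0.06, "y": 0, "z": 0, "turn": 0, "jaw": 1}, {"x": -0.08, "y": 0, "z": 0, "turn": 0, "jaw": 1}, {"x": -0.08, "y": 0, "z": 0, "turn": 0, "jaw": 1}, {"x": -0.08, "y": 0, "z": 0, "turn": 0, "jaw": 1}])

```text
time_s: 21.35
tool_pos: [563.5, 173.7, 44.4]
tool_rot: [-0.374, -3.108, 0.002]
ft_force: [-22.9, 11.6, 12.1]
finger_gap: 0.302
```

```bash
python3 st.py
```

```text
xyz [ 0.25   0.013 -0.031] turn -0.007 | pos [563.5 173.7  44.4] yaw 76.29 tilt [-0.011  0.    -1.   ] F [-22.9  11.6  12.1] gap 27.8 t 21.35 j6 -1.04
xyz [ 0.25   0.013 -0.031] turn -0.006 | pos [563.5 173.7  44.4] yaw 76.3 tilt [-0.011  0.    -1.   ] F [-22.7  12.   13.2] gap 28.0 t 21.4 j6 -1.04
ax -21.0 lat -0.4 Fax -24.9 Flat 6.3 [1.94 3.62 0.24]
```

It moved 0.4 mm for 2.4 mm commanded at 25 N, so it is against the hard stop. I'll back the command off to relieve the force, then let go and rise.

jog_arm(rows=[{"x": 0.1, "y": 0, "z": 0, "turn": 0, "jaw": 1}, {"x": 0.18, "y": 0, "z": 0, "turn": 0, "jaw": 1}, {"x": 0.22, "y": 0, "z": 0, "turn": 0, "jaw": 1}, {"x": 0.22, "y": 0, "z": 0, "turn": 0, "jaw": 1}, {"x": 0.22, "y": 0, "z": 0, "turn": 0, "jaw": 1}])

```text
time_s: 22.02
tool_pos: [563.2, 174.2, 45.0]
tool_rot: [-0.374, -3.119, 0.0]
ft_force: [-2.7, -0.3, -3.3]
finger_gap: 0.306
```

```bash
python3 st.py
```

```text
xyz [ 0.236  0.003 -0.013] turn -0.002 | pos [563.2 174.2  45. ] yaw 76.32 tilt [-0. -0. -1.] F [-2.7 -0.3 -3.3] gap 28.2 t 22.02 j6 -1.03
xyz [ 0.234  0.003 -0.014] turn -0.002 | pos [563.1 174.2  45. ] yaw 76.32 tilt [-0. -0. -1.] F [-1.9  0.9 -3.9] gap 27.7 t 22.07 j6 -1.03
ax -21.5 lat -0.1 Fax -2.1 Flat 0.4 [0.06 0.58 0.03]
```

jog_arm(rows=[{"x": 0, "y": 0, "z": 0, "turn": 0, "jaw": 0.6}, {"x": 0, "y": 0, "z": 0, "turn": 0, "jaw": 0.4}, {"x": 0, "y": 0, "z": 0, "turn": 0, "jaw": 0.2}, {"x": 0, "y": 0, "z": 0, "turn": 0, "jaw": 0.1}, {"x": 0, "y": 0, "z": 0, "turn": 0, "jaw": 0.1}])

```text
time_s: 22.7
tool_pos: [563.3, 174.3, 45.2]
tool_rot: [0.374, 3.119, 0.0]
ft_force: [-0.1, 0.7, 0.4]
finger_gap: 0.812
```

jog_arm(rows=[{"x": 0, "y": 0, "z": -0.5, "turn": 0, "jaw": 0.1}, {"x": 0, "y": 0, "z": -1.5, "turn": 0, "jaw": 0.1}, {"x": 0, "y": 0, "z": -3, "turn": 0, "jaw": 0}, {"x": 0, "y": 0, "z": -4, "turn": 0, "jaw": 0}, {"x": 0, "y": 0, "z": -4, "turn": 0, "jaw": 0}])

```text
time_s: 23.32
tool_pos: [564.9, 174.9, 168.6]
tool_rot: [0.373, 3.114, 0.004]
ft_force: [0.3, 0.1, -0.0]
finger_gap: 1.0
```

```bash
python3 st.py; python3 -c "
from h import *
snap('side','s9.png');crop('s9.png',230,140,380,230,5.3,'a.png');snap('wrist','w9.png');crop('w9.png',230,120,430,320,3,'b.png');
a=cv2.imread('pics/a.png');b=cv2.imread('pics/b.png')
b=b[:,150:450][:480];a=a[:480,:500]
a=cv2.copyMakeBorder(a,0,480-a.shape[0],0,0,cv2.BORDER_CONSTANT);cv2.imwrite('pics/fin.png',np.hstack([a,b]))"
```

```text
xyz [ 0.306 -0.047  4.104] turn 0.001 | pos [564.9 174.9 168.6] yaw 76.33 tilt [ 0.005  0.002 -1.   ] F [ 0.3  0.1 -0. ] gap 92.0 t 23.32 j6 -1.03
xyz [ 0.265 -0.02   4.042] turn 0.0 | pos [563.8 174.5 166.7] yaw 76.33 tilt [ 0.003  0.001 -1.   ] F [ 0.8  0.3 -1.6] gap 92.3 t 23.38 j6 -1.03
ax -20.9 lat 0.4 Fax 0.8 Flat 0.5 [-0.01 -0.01 -0.01]
```

View pics/fin.png

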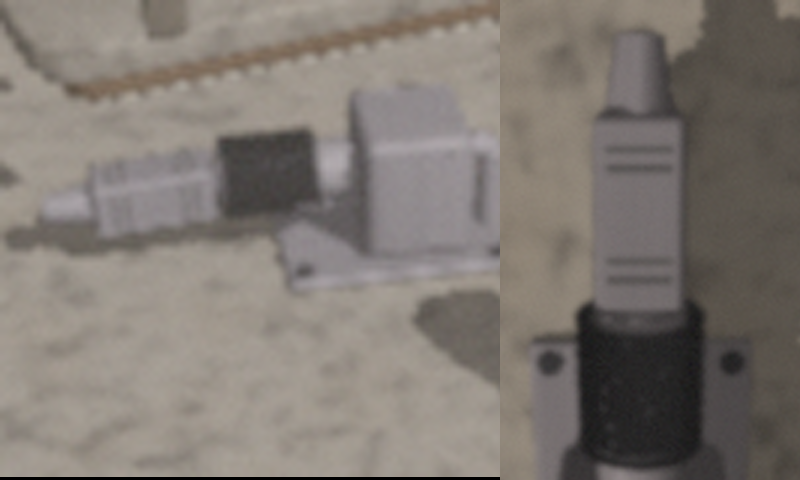

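The final picture shows the spout straight in the coupling, its body at the mouth and the sleeve fully forward against it. The gripper is clear. I'll check the jars by differencing and hand in.

```bash
python3 -c "
from h import *
snap('side','sf.png'); a=load('side0.png')[3].astype(int); b=load('sf.png')[3].astype(int)
for n,(u,v) in {'red':(368,186),'green':(342,200)}.items(): print(n,abs(a-b)[v-17:v+17,u-14:u+14].mean().round(2))
print(env.job_done())"
```

```text
red 2.15
green 2.2
the job is handed in; nothing more can be done
None
```

The middle-sized spout is fitted to the coupling, the sleeve has sprung forward over it, and the job is handed in at about 23.4 s on the robot's clock (limit 70 s).

- **Sleeve:** I pulled it back about 16 mm and let go. A picture then showed it staying back by itself.
- **Spout:** I drew it out of the holder by the nose, laid it flat on the open worktop and let go. I then took it again by its square body and pushed it in nose first.
- **Seating:** The catch tripped, and a further push at about 25 N moved it only 0.4 mm, so it was against the stop. I eased the push off, let go and raised the gripper clear.
- **Last checks:** The final pictures showed the spout straight in the coupling, its body at the mouth and the sleeve forward. The wrist force was about zero, and both jars looked unchanged in the side picture.

Two measurements disagreed along the way:

- **Coupling axis:** The top camera placed it about 2.5 mm to one side of where gripping the sleeve showed it to be. I used the gripped position.
- **Seating depth:** The spout went about 7 mm deeper than I had estimated before it stopped. I put this down to errors in my position estimates and judged it seated by the stop force and the sleeve springing forward.

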